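Stop the coin counter and flip its cover open

TASK

The coin counter has jammed: press its red stop button with a fingertip, then push its blue cover up by the yellow tab and right over past upright, so that it stays open by itself. Do not grip or fling the cover, leave the green button alone, and leave the lime and yellow bowls and the two coin stacks around it standing where they are.

Things in the scene. Friction and masses are not known exactly. Their poses are not given: they have to be found in the camera images.
- counter: coin counter, fixed: grey cabinet 180 mm deep (x), 260 mm wide (y from -160 to +100 mm), 100 mm high. Origin at its underside; x points from its front (yellow tab) to its back (hinge), z up. Its front faces roughly the robot's right. On its +y side (near the robot) is a hopper under a blue hinged cover, on its -y side an 85 mm wide control strip with two buttons in line.
- stop_button_top (a point): middle of the top face of the red STOP push button (cap 28 mm across, standing proud of a black housing on the control strip); either nearer the front or nearer the back than the green one, 60 to 84 mm apart
- stop_button (a joint): travel of the red button in m: 0 up, 0.006 fully down; a spring, about 5 N at full travel, brings it back up
- start_button_top (a point): middle of the top face of the green START push button, same size and travel as the red one; not to be pressed
- start_button (a joint): travel of the green button in m: 0 up, 0.006 fully down
- cover (a joint): angle of the blue cover in rad: 0 shut (level), 1.57 upright, 1.95 at its stop, leaning back. The hinge turns freely: short of upright the cover falls shut, past upright it falls open against the stop and stays.
- cover_hinge (a point): middle of the cover's hinge line, which runs along the counter's y axis at the cover's back edge, 101 mm above the table. The cover is a flat plate 130 mm long (from the hinge to its front edge), 165 mm wide and 6 mm thick (its underside in the plane of the hinge), about 0.2 kg. Its -x axis points to the cover's front edge, z out of its upper face.
- cover_tab (a point): middle of the free edge of the yellow finger tab at the middle of the cover's front edge: 70 mm wide, 5 mm thick, sticking out 24 mm beyond the front edge and bent about 30 degrees upward; with the cover shut this edge is 154 mm in front of the hinge, 117 mm above the table and 24 mm in front of the cabinet, with free space below it. The point turns with the cover.
- lime_bowl: loose bystander: lime green bowl with coins, 124 mm across, 65 mm high, behind the counter (to the robot's left of it); origin at the middle of its underside
- yellow_bowl: loose bystander: yellow bowl with coins, 104 mm across, 50 mm high, before the counter's front, on its control strip side; origin at the middle of its underside
- coin_stack_a: loose bystander: stack of brass coins, 24 mm across, 23 mm high, before the counter's front, a little out from below the tab; origin at the middle of its underside
- coin_stack_b: loose bystander: stack of brass coins, 24 mm across, 32 mm high, behind the counter, on the control strip side; origin at the middle of its underside

How it is judged (in metres and radians):
On the way, in this order (a step that is already met when the one before it is completed fails the run):
1. the red button has been pressed down while the cover is still shut (value of joint stop_button above 0.004 m and value of joint cover below 0.15 rad), for 0.05 s.
2. the cover has passed upright (value of joint cover above 1.6 rad), for 0.1 s.
At the end, for the whole second after the job is handed in: the cover leans back against its stop (over 1.85 rad) and is at rest, both buttons are up (under 2 mm), and the lime bowl, the yellow bowl and both coin stacks are within 20 mm of where they stood (value of joint cover above 1.85 rad and velocity of joint cover between -0.1 and 0.1 rad/s and value of joint each of stop_button, start_button below 0.002 m and distance of each of lime_bowl, yellow_bowl, coin_stack_a, coin_stack_b from where it was at the start of the episode below 0.02 m); the robot touches nothing.
It fails at once if the green button is pressed (3 mm or more) (value of joint start_button above 0.003 m).
It fails at once if the cover is opened (over 0.15 rad) with the stop button still held down (value of joint cover above 0.15 rad and value of joint stop_button above 0.003 m).
It fails at once if the cover is gripped or forced (over 18 N from the fingers) (contact force between the fingers and cover above 18 N).
It fails at once if the cover is flung (faster than 7 rad/s) (velocity of joint cover above 7 rad/s or velocity of joint cover below -7 rad/s).
It fails at once if the lime or yellow bowl or a coin stack is moved by more than 20 mm, lifted or tipped (distance of any of lime_bowl, yellow_bowl, coin_stack_a, coin_stack_b from where it was at the start of the episode above 0.02 m or height (world z) of any of lime_bowl, yellow_bowl, coin_stack_a, coin_stack_b above 0.012 m or angle between any of lime_bowl, yellow_bowl, coin_stack_a, coin_stack_b's own z axis and vertical above 0.35 rad).
It also fails if it takes over 43 s, if anything falls off the work surface, if the arm or the gripper's body presses on something with over 40 N, if the wrist force passes 120 N, or if a joint passes its speed limit or range.

ROBOT

A 6-joint arm with a two-finger parallel gripper is mounted at the origin on the work surface. World frame = base frame: x ahead of the robot, y to its left, z up, the work surface at z = 0. Lengths are in mm, angles in degrees, forces in N, time in s.
With the tool pointing down it reaches from about 275 to 1000 mm from the base axis. Payload 8.4 kg.
Tool frame: the origin (TCP) lies between the finger pads; the fingertips stand 11 mm ahead of it and the grasp point (between the pads) lies 8 mm behind it; z points along the fingers, y is the line along which they close (so a half turn about z gives the same grasp; the last joint's range is limited). The gripper opens to 85 mm and grips with 20 to 120 N. Pads are 22 mm wide; open, the fingers measure 114 mm over their backs; the gripper's body (76 mm by 85 mm) begins 54 mm behind the grasp point. The pads swing forward as they close: fully open they stand 13 mm farther back than shut.
Start: joints at [-76.226, 20.225, 93.587, -0, 66.188, -0.138], TCP at [150.262, -606.671, 242.281] pointing down, gripper open.
Joint ranges: [-150.9, 150.9], [-52.94, 120.26], [3.33, 152.33], [-74.26, 254.26], [0, 154.13], [-172.89, 172.89]. Speed limits (degrees/s): [127.2, 127.2, 159.86, 180, 180, 180].

INTERFACE

Orientations are given as a 3x3 rotation matrix whose columns are the frame's x, y, z axes.
In Python, from bench import r gives the robot as it stands.
- The arm moves only by the shell command python3 -m pendant 'ROWS' [OPENING] [FORCE]. ROWS is text: rows parted by semicolons, each of 6 numbers parted by spaces: the shift along the tool's x, y, z in m, then the turn, a rotation vector about the tool's x, y, z in rad. A call has exactly 8 rows; each row shifts and turns the commanded pose from where the row before left it, along the tool's axes as they then stand; what a row does not reach is not made up. A row lasts 1/12 s, in which the tool goes at most 41.7 mm and 7.16 degrees, less where a joint would pass 70% of its speed; a pose out of reach is approached as far as the arm can. A call with a gripper value outside its range is refused whole. OPENING is the opening, from 0 (shut) to 1 (fully open), set as the call begins (- or left out, the last holds). The fingers move at their own pace and stop on an object; FORCE is the grip in N (left out, the last holds). Time passes only in rows, so rows that do not move let the fingers close, or fill a call up. It gives the time, the measured TCP pose, the force, the opening and the grip force at its end, in the units of the state.
- r.sense(): the state, without advancing time (a new reading comes with each control period).
- r.capture(name): name is "scene" or "top"; returns (picture, depth): 384x512x3 uint8, red, green, blue; 384x512 float32, mm along the optical axis (not along the pixel's ray), 0 where there is no reading.
- r.camera_model(name): a dict with "fx", "fy", "cx", "cy" (pixels), "view" (4x4, takes a point from world to camera coordinates). Camera axes: x right, y down, z forward; pixel columns grow to the right and rows downward; lengths in mm; the calibration is good to about 2 mm. A picture is of the moment at which its call begins. camera_model takes no time and is no camera call.
- r.job_done(): hands the job in; it is judged then, once.
Trained networks look in the newest picture that a camera, given by its name, has taken for a name from the list of things; names that differ only in an ending like _2 or _b are one class to them, and where a whole thing is asked for, a point or a joint stands for the part that bears it (a point fixed in the world has none). Each returns a list of dicts, best first, with "p" (0 to 1); they miss things now and then, are a little off and sometimes report something else, mostly with a low value. They report only what shows in the picture. A call takes as long as a camera call.
- r.spot_in(camera, query): "bbox" ([left, top, right, bottom] as shares, 0 to 1, of the picture: columns of its width, rows of its height, round what is visible of it).
The state is a dict: "time": time; "q": joint angles; "qd": joint speeds; "joint_efforts": joint torques, N m; "position": TCP position; "ee_rot": TCP orientation; "force": force on the tool from outside, world axes, zero at the start; "wrist_torque": the same for the moment, N m; "width": finger opening in mm; "gripper_force": force on a finger pad.
Only numpy, scipy, OpenCV 4.12 (cv2) and the standard library are available. Lean on these libraries where they do the work, as an engineer would, in place of code of your own. Each camera call takes 0.05 s, during which the arm holds its last target. There are 200 camera calls.

## Working session

There is one attempt and no reset: what is moved stays moved. The work goes in short steps, Python scripts to look and compute and a shell command to move; the robot and the scene stay as the last step left them, time stands still between calls to the robot, and variables do not carry over. Pictures are saved under pics/ and viewed, at most 10 in all, crops included, and the job is handed in when it is done.

```bash
mkdir -p pics
cat > h.py <<'E'
import numpy as np, cv2
from bench import r
def shot(n):
    im,d=r.capture(n); m=r.camera_model(n); return im,d,m
def world(d,m):
    V=np.array(m["view"]); h,w=d.shape
    u,v=np.meshgrid(np.arange(w),np.arange(h))
    P=np.stack([(u-m["cx"])/m["fx"]*d,(v-m["cy"])/m["fy"]*d,d],-1)
    W=(P-V[:3,3])@V[:3,:3]
    W[d<=0]=np.nan; return W
E
python3 - <<'E'
from h import *
ims=[]
for n in ["scene","top"]:
    im,d,m=shot(n); np.savez(n+".npz",im=im,d=d,W=world(d,m)); cv2.imwrite(f"pics/{n}0.png",im[:,:,::-1])
    W=world(d,m)
    for q in ["stop_button_top","start_button_top","cover_tab","lime_bowl","yellow_bowl","coin_stack_a"]:
        for o in r.spot_in(n,q)[:2]:
            b=np.array(o["bbox"])*[512,384,512,384]
            c=((b[:2]+b[2:])/2).round().astype(int); 
            print(n,q,round(o["p"],2),b.round(),W[c[1],c[0]].round())
print(r.sense())
E
```

```text
scene stop_button_top 0.48 [239. 176. 255. 189.] [629.  49. 121.]
scene start_button_top 0.57 [250. 209. 265. 222.] [650. 130. 123.]
scene cover_tab 0.96 [259. 148. 354. 223.] [518. 111. 109.]
scene lime_bowl 0.89 [305. 264. 371. 326.] [574. 324.  26.]
scene lime_bowl 0.32 [243. 176. 256. 186.] [623.  47. 121.]
scene yellow_bowl 0.75 [191. 144. 239. 180.] [637. -97.  26.]
scene coin_stack_a 0.66 [262. 146. 354. 221.] [513. 108. 109.]
scene coin_stack_a 0.54 [253. 273. 270. 291.] [695. 224.  32.]
top stop_button_top 0.68 [263. 171. 274. 181.] [620.  41. 121.]
top cover_tab 0.66 [204. 179. 285. 258.] [515.  98. 109.]
top lime_bowl 0.9 [134. 165. 186. 217.] [590. 333.  26.]
top lime_bowl 0.36 [260. 169. 278. 181.] [622.  41. 122.]
top yellow_bowl 0.87 [302. 156. 341. 199.] [ 637. -102.   26.]
top yellow_bowl 0.27 [134. 166. 184. 215.] [593. 336.  25.]
top coin_stack_a 0.63 [204. 152. 212. 165.] [683. 207.  31.]
{'time': 0.7, 'q': array([-7.62269374e+01,  2.02221266e+01,  9.35873706e+01, -4.40945437e-04,
        6.61890305e+01, -1.37464411e-01]), 'qd': array([ 0.02537467,  0.10213554,  0.01488222,  0.04162199,  0.12724478,
       -0.06802918]), 'joint_efforts': array([ 2.75956372e-04, -6.05008578e+01, -3.42384660e+01,  1.48865888e-05,
        9.96126328e-04,  3.23026427e-05]), 'position': array([ 150.25109666, -606.66610918,  242.31346216]), 'ee_rot': array([[ 9.70671581e-01,  2.40409405e-01, -7.20582576e-07],
       [ 2.40409405e-01, -9.70671581e-01, -2.66343642e-05],
       [-7.10260067e-06,  2.56799856e-05, -1.00000000e+00]]), 'force': array([ 0.30270031,  0.07203803, -0.6994399 ]), 'wrist_torque': array([0.04525147, 0.04434128, 0.00810467]), 'gripper_force': 0.0, 'width': 85.61397564614174}
```

Run:
```python
import numpy as np, cv2
a=np.load("scene.npz");b=np.load("top.npz")
A=cv2.resize(a["im"][120:340,170:400],None,fx=1.7,fy=1.7)
B=cv2.resize(b["im"][130:350,120:350],None,fx=1.7,fy=1.7)
cv2.imwrite("pics/c1.png",np.hstack([A,B])[:,:,::-1])
for n,s in(("scene",a),("top",b)):
    hsv=cv2.cvtColor(s["im"],cv2.COLOR_RGB2HSV);W=s["W"];H,S,V=[hsv[...,i].astype(int) for i in range(3)]
    z=W[...,2]; X=W[...,0]
    ok=(X>350)&(X<850)&(abs(W[...,1])<420)&(S>110)&(V>50)
    for nm,mk in dict(red=((H<8)|(H>172))&(z>112),green=(H>45)&(H<90)&(z>112),blue=(H>95)&(H<130)&(z>100),yel=(H>18)&(H<34)&(z>102)&(z<135)).items():
        k=mk&ok; k=cv2.morphologyEx(k.astype(np.uint8),cv2.MORPH_OPEN,np.ones((2,2)))>0
        P=W[k]
        if len(P)<5: print(n,nm,len(P));continue
        print(n,nm,len(P),"mean",P.mean(0).round(1),"med z",np.median(P[:,2]).round(1),"rect",[np.round(x,1) for x in cv2.minAreaRect(P[:,:2].astype(np.float32))])
    k=(X>350)&(X<850)&(abs(W[...,1])<420)&(abs(z-100)<3)&(S<70)
    print(n,"cab",k.sum(),cv2.minAreaRect(W[k][:,:2].astype(np.float32)))
```

```text
scene red 133 mean [627.1  50.2 119.3] med z 120.5 rect [array([626.2,  47.8]), array([28.1, 25.1]), np.float64(59.9)]
scene green 143 mean [651.2 127.4 120.2] med z 121.4 rect [array([650.2, 126.3]), array([23.8, 26.6]), np.float64(71.4)]
scene blue 3701 mean [nan nan nan] med z nan rect [array([513.3, 104.8]), array([126.8, 168.6]), np.float64(75.3)]
scene yel 339 mean [495.   30.9 109.4] med z 111.1 rect [array([459.3,  18.2]), array([146.2,  53.6]), np.float64(20.6)]
scene cab 3967 ((558.025146484375, 120.04075622558594), (180.94070434570312, 260.5782470703125), 75.697509765625)
top red 101 mean [625.  39. 119.] med z 120.3 rect [array([625.9,  38.2]), array([23.8, 24.6]), np.float64(1.6)]
top green 93 mean [nan nan nan] med z nan rect [array([649.7, 117. ]), array([23. , 19.7]), np.float64(35.5)]
top blue 3445 mean [nan nan nan] med z nan rect [array([nan, nan]), array([0., 0.]), np.float64(0.0)]
top yel 280 mean [nan nan nan] med z nan rect [array([499.4,  18.9]), array([26.3, 77.6]), np.float64(75.8)]
top cab 2866 ((558.2548217773438, 115.47749328613281), (179.9909210205078, 258.9700927734375), 75.65011596679688)
```

View pics/c1.png

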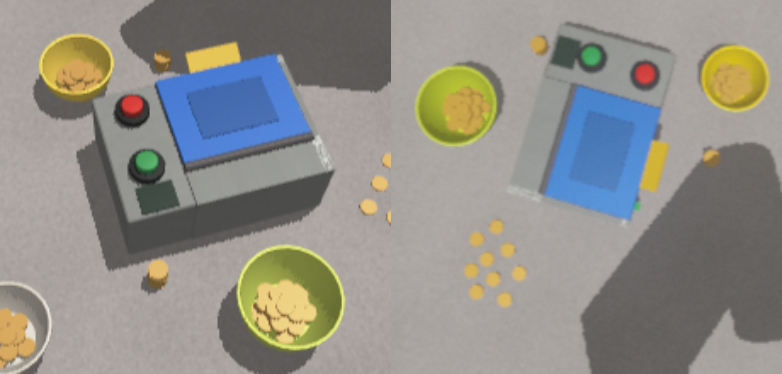

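The crop shows both views (scene left, top right). Red is nearer the front, at crop px (132,105) and (645,74), with green behind it. The tab is at (653,165), the yellow bowl at (735,77), and coin stack a at (711,157). The cabinet fit matches 180x260 at 75.7° and puts red at about (627,43,121). I'm moving above it with the gripper shut.

```bash
R='0.0258 -0.0215 0.0032 0 0 0'; python3 -m pendant '0.0258 -0.0215 0.003 0 0 0;0.0258 -0.0215 0.003 0 0 0;0.0258 -0.0215 0.003 0 0 0;0.0258 -0.0215 0.003 0 0 0;0.0258 -0.0215 0.003 0 0 0;0.0258 -0.0215 0.003 0 0 0;0.0258 -0.0215 0.003 0 0 0;0.0258 -0.0215 0.003 0 0 0' 0 20
python3 -m pendant '0.0258 -0.0215 0.003 0 0 0;0.0258 -0.0215 0.003 0 0 0;0.0258 -0.0215 0.003 0 0 0;0.0258 -0.0215 0.003 0 0 0;0.0258 -0.0215 0.003 0 0 0;0.0258 -0.0215 0.003 0 0 0;0.0258 -0.0215 0.003 0 0 0;0.0258 -0.0215 0.003 0 0 0'
python3 -m pendant '0.0258 -0.0215 0.003 0 0 0;0.0258 -0.0215 0.003 0 0 0;0.0258 -0.0215 0.003 0 0 0;0.0258 -0.0215 0.003 0 0 0;0.0258 -0.0215 0.003 0 0 0;0.0258 -0.0215 0.003 0 0 0;0.0258 -0.0215 0.003 0 0 0;0.0258 -0.0215 0.003 0 0 0'
python3 - <<'E'
from h import *
s=r.sense();print(s['q'].round(1),s['width'])
out=[]
for n in ["scene","top"]:
    im,d,m=shot(n); W=world(d,m)
    V=np.array(m["view"])
    def px(p): c=V[:3,:3]@p+V[:3,3]; return (m["fx"]*c[0]/c[2]+m["cx"],m["fy"]*c[1]/c[2]+m["cy"])
    print(n,"cam pos",(-V[:3,:3].T@V[:3,3]).round(), "red px",np.round(px(np.array([627,43,121])),1),"tip px",np.round(px(s['position']-[0,0,11]),1))
    out.append(cv2.resize(im[100:290,180:360] if n=="scene" else im[100:290,180:360],None,fx=2.2,fy=2.2))
cv2.imwrite("pics/c2.png",np.hstack(out)[:,:,::-1])
E
```

```text
time: 1.37
position: [310.0, -388.8, 218.4]
ee_rot: [[0.971, 0.24, 0.0], [0.24, -0.971, -0.0], [0.0, 0.0, -1.0]]
force: [0.2, -0.5, 0.2]
width: -0.0
gripper_force: 0.0
time: 2.03
position: [469.1, -172.0, 194.4]
ee_rot: [[0.971, 0.24, 0.001], [0.24, -0.971, -0.0], [0.0, 0.0, -1.0]]
force: [1.3, -1.6, -0.7]
width: 0.1
gripper_force: 0.0
time: 2.7
position: [628.1, 44.7, 170.2]
ee_rot: [[0.971, 0.241, 0.0], [0.241, -0.971, -0.0], [0.0, 0.0, -1.0]]
force: [1.8, -0.3, -0.4]
width: -0.3
gripper_force: 0.0
[ 3.9 24.8 96.6 -0.  58.5 80. ] -0.27737675677477325
scene cam pos [874. 500. 901.] red px [246.5 180.3] tip px [246.2 170.6]
top cam pos [455.  46. 946.] red px [268.1 173.1] tip px [267.6 169.3]
```

View pics/c2.png

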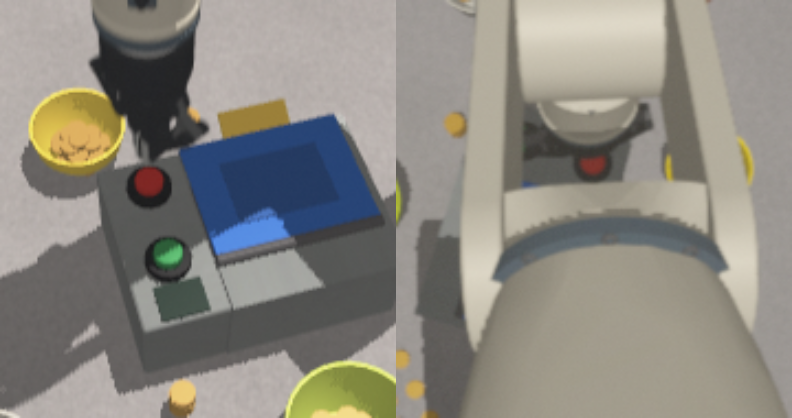

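The left half shows the fingertip at about (155,157), just above the red cap at (149,182). The predicted pixel positions agree within 2 px. I'm descending.

```bash
python3 -m pendant '0 0 0.006 0 0 0;0 0 0.006 0 0 0;0 0 0.006 0 0 0;0 0 0.006 0 0 0;0 0 0.005 0 0 0;0 0 0.003 0 0 0;0 0 0.001 0 0 0;0 0 0 0 0 0'
python3 -m pendant '0 0 0.001 0 0 0;0 0 0.001 0 0 0;0 0 0.001 0 0 0;0 0 0.001 0 0 0;0 0 0.001 0 0 0;0 0 0 0 0 0;0 0 0 0 0 0;0 0 0 0 0 0'
```

```text
time: 3.47
position: [627.1, 42.8, 137.0]
ee_rot: [[0.971, 0.24, -0.0], [0.24, -0.971, -0.0], [-0.0, -0.0, -1.0]]
force: [0.3, -0.0, 0.6]
width: -0.0
gripper_force: 0.0
time: 4.13
position: [627.3, 43.1, 132.4]
ee_rot: [[0.971, 0.24, 0.0], [0.24, -0.971, 0.0], [0.0, 0.0, -1.0]]
force: [0.6, 0.7, 1.6]
width: 0.1
gripper_force: 0.8
```

```bash
python3 -m pendant '0 0 0.001 0 0 0;0 0 0.001 0 0 0;0 0 0.001 0 0 0;0 0 0 0 0 0;0 0 0 0 0 0;0 0 0 0 0 0;0 0 0 0 0 0;0 0 0 0 0 0'
python3 -m pendant '0 0 0.001 0 0 0;0 0 0.001 0 0 0;0 0 0 0 0 0;0 0 0 0 0 0;0 0 0 0 0 0;0 0 0 0 0 0;0 0 0 0 0 0;0 0 0 0 0 0'
```

```text
time: 4.8
position: [627.3, 43.1, 129.4]
ee_rot: [[0.971, 0.24, 0.0], [0.24, -0.971, 0.0], [0.0, -0.0, -1.0]]
force: [-0.1, -0.1, 3.5]
width: -0.0
gripper_force: 1.7
time: 5.47
position: [627.3, 43.1, 127.3]
ee_rot: [[0.971, 0.24, 0.0], [0.24, -0.971, 0.0], [0.0, 0.0, -1.0]]
force: [0.2, 0.7, 4.0]
width: 0.1
gripper_force: 2.3
```

```bash
python3 -m pendant '0 0 0.001 0 0 0;0 0 0.001 0 0 0;0 0 0 0 0 0;0 0 0 0 0 0;0 0 0 0 0 0;0 0 0 0 0 0;0 0 0 0 0 0;0 0 0 0 0 0'
python3 - <<'E'
from h import *
b=np.load("top.npz");W=b["W"]
# stacks and bowls from top image; coin stack a, yellow bowl
im=b["im"];m=r.camera_model("top")
z=W[...,2];X=W[...,0];Y=W[...,1]
k=((z>12)&(z<60)&(X>350)&(X<800)&(Y<60)&(Y>-200)).astype(np.uint8)
n,l,st,c=cv2.connectedComponentsWithStats(k)
for i in range(1,n):
    P=W[l==i]
    if len(P)>15: print(len(P),P.min(0).round(),P.max(0).round(),np.median(P,0).round())
E
```

```text
time: 6.13
position: [627.4, 43.1, 126.8]
ee_rot: [[0.971, 0.24, 0.001], [0.24, -0.971, 0.0], [0.001, 0.0, -1.0]]
force: [-5.2, 1.6, 18.4]
width: -0.1
gripper_force: 9.1
1059 [ 587. -148.   12.] [690. -46.  54.] [ 644. -102.   24.]
73 [505. -77.  14.] [527. -54.  25.] [516. -66.  21.]
18 [434.  43.  29.] [447.  53.  53.] [439.  48.  32.]
```

The red button is fully down: the force jumps at z≈127 after the spring reached 4 N. I'm retreating, moving out in front of the tab, then yawing and tilting the tool.

```bash
python3 -m pendant '0 0 -0.016 0 0 0;0 0 -0.016 0 0 0;0 0 -0.016 0 0 0;0 0 -0.016 0 0 0;0 0 -0.016 0 0 0;0 0 -0.016 0 0 0;0 0 -0.016 0 0 0;0 0 -0.016 0 0 0'|sed -n 1,2p
python3 -m pendant '-0.0208 0.0049 0 0 0 0;-0.0208 0.0049 0 0 0 0;-0.0208 0.0049 0 0 0 0;-0.0208 0.0049 0 0 0 0;-0.0208 0.0049 0 0 0 0;-0.0208 0.0049 0 0 0 0;-0.0208 0.0049 0 0 0 0;-0.0208 0.0049 0 0 0 0'|sed -n 1,2p
python3 -m pendant '0 0 0 0 0 0.06;0 0 0 0 0 0.06;0 0 0 0 0 0.06;0 0 0 0 0 0.06;0 0 0 0 0 0.06;0 0 0 0 0 0.06;0 0 0 0 0 0.06;0 0 0 0 0 0.06'|sed -n 1,3p
python3 -m pendant '0 0 0 0.12 0 0;0 0 0 0.12 0 0;0 0 0 0.12 0 0;0 0 0 0.12 0 0;0 0 0 0.12 0 0;0 0 0 0.12 0 0;0 0 0 0.12 0 0;0 0 0 0.12 0 0'
python3 -c "
from bench import r
print(r.sense()['q'].round(1))"
```

```text
time: 6.8
position: [626.6, 42.9, 253.3]
time: 7.47
position: [473.6, -35.5, 252.6]
time: 8.13
position: [474.6, -35.1, 252.6]
ee_rot: [[0.971, -0.238, -0.001], [-0.238, -0.971, -0.0], [-0.001, 0.0, -1.0]]
time: 8.8
position: [475.3, -35.8, 253.7]
ee_rot: [[0.972, -0.133, 0.196], [-0.237, -0.553, 0.799], [0.002, -0.822, -0.569]]
force: [0.5, 0.4, -0.1]
width: -0.1
gripper_force: 0.0
[-36.4  20.  114.1  50.4  80.3  42.2]
```

```bash
python3 -m pendant '0 0.0173 0.012 0 0 0;0 0.0173 0.012 0 0 0;0 0.0173 0.012 0 0 0;0 0.0173 0.012 0 0 0;0 0.0173 0.012 0 0 0;0 0.0173 0.012 0 0 0;0 0.0173 0.012 0 0 0;0 0.0173 0.012 0 0 0'
python3 - <<'E'
from h import *
s=r.sense();print(s['q'].round(1),s['position'].round(1))
out=[]
for n in ["scene","top"]:
    im,d,m=shot(n)
    out.append(cv2.resize(im[70:260,180:360] if n=="scene" else im[130:320,180:360],None,fx=2.2,fy=2.2))
cv2.imwrite("pics/c3.png",np.hstack(out)[:,:,::-1])
E
```

```text
time: 9.47
position: [474.5, -35.6, 83.4]
ee_rot: [[0.972, -0.136, 0.192], [-0.235, -0.557, 0.796], [-0.001, -0.819, -0.574]]
force: [-0.5, -0.0, 0.4]
width: 0.2
gripper_force: 0.0
[-36.3  37.6 116.7  54.7  67.7  25.7] [474.5 -35.6  83.4]
```

View pics/c3.png

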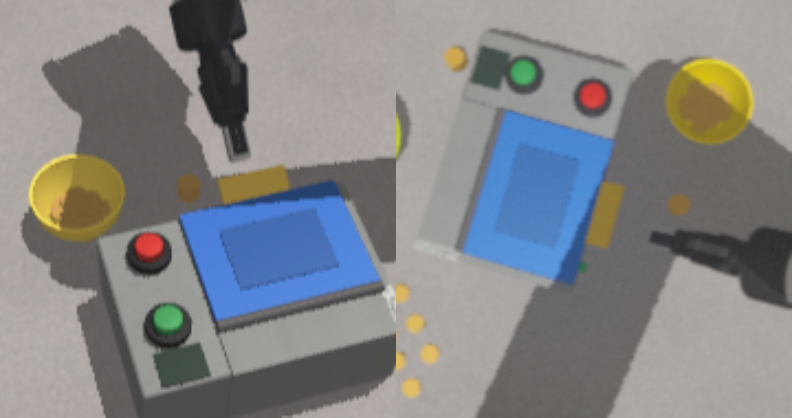

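In the top half the fingertip is at (653,237) and the tab's free edge is centred near (616,217), so the tip is about 8 mm to the robot's side. The way under the tab is clear. I'm sliding the tip under.

```bash
python3 -m pendant '0.001 -0.0047 0.0068 0 0 0;0.001 -0.0047 0.0068 0 0 0;0.001 -0.0047 0.0068 0 0 0;0.001 -0.0047 0.0068 0 0 0;0.001 -0.0047 0.0068 0 0 0;0.001 -0.0047 0.0068 0 0 0;0.001 -0.0047 0.0068 0 0 0;0 0 0 0 0 0'
python3 -m pendant '0 -0.0025 -0.0017 0 0 0;0 -0.0025 -0.0017 0 0 0;0 -0.0025 -0.0017 0 0 0;0 -0.0025 -0.0017 0 0 0;0 -0.0025 -0.0017 0 0 0;0 -0.0025 -0.0017 0 0 0;0 0 0 0 0 0;0 0 0 0 0 0'
```

```text
time: 10.23
position: [495.5, 20.4, 84.8]
ee_rot: [[0.972, -0.134, 0.191], [-0.234, -0.557, 0.797], [0.0, -0.819, -0.573]]
force: [-0.9, 0.8, 0.2]
width: -0.2
gripper_force: 0.0
time: 10.9
position: [495.5, 18.8, 102.8]
ee_rot: [[0.972, -0.135, 0.193], [-0.235, -0.558, 0.796], [0.001, -0.819, -0.574]]
force: [-0.5, -2.6, -0.4]
width: -0.1
gripper_force: 0.9
```

```bash
python3 - <<'E'
import numpy as np
p=np.array([-142,-4.5])
for a in [10,22,34,46,58,70,81,92,100]:
    R=max(130,140-(a-10)/3.); q=R*np.array([-np.cos(np.radians(a)),np.sin(np.radians(a))])
    d=(q-p)/8; p=q
    print(a,q.round(), "per row mm y %.2f z %.2f"%(-(.573*d[0]+.819*d[1]),.819*d[0]-.574*d[1]))
E
python3 -m pendant '0 -0.0034 -0.0017 0 0 0;0 -0.0034 -0.0017 0 0 0;0 -0.0034 -0.0017 0 0 0;0 -0.0034 -0.0017 0 0 0;0 -0.0034 -0.0017 0 0 0;0 -0.0034 -0.0017 0 0 0;0 -0.0034 -0.0017 0 0 0;0 -0.0034 -0.0017 0 0 0'
```

```text
10 [-138.   24.] per row mm y -3.25 z -1.64
22 [-126.   51.] per row mm y -3.57 z -0.71
34 [-109.   74.] per row mm y -3.53 z 0.07
46 [-90.  94.] per row mm y -3.39 z 0.54
58 [-69. 110.] per row mm y -3.25 z 0.99
70 [-44. 122.] per row mm y -2.97 z 1.65
81 [-20. 128.] per row mm y -2.37 z 2.02
92 [  5. 130.] per row mm y -1.94 z 2.44
100 [ 23. 128.] per row mm y -1.10 z 1.98
time: 11.57
position: [496.4, 23.6, 133.1]
ee_rot: [[0.972, -0.135, 0.192], [-0.235, -0.557, 0.796], [-0.0, -0.819, -0.573]]
force: [-0.0, -0.9, -1.2]
width: -0.4
gripper_force: 0.5
```

```bash
python3 -m pendant '0 -0.0036 -0.0007 0 0 0;0 -0.0036 -0.0007 0 0 0;0 -0.0036 -0.0007 0 0 0;0 -0.0036 -0.0007 0 0 0;0 -0.0036 -0.0007 0 0 0;0 -0.0036 -0.0007 0 0 0;0 -0.0036 -0.0007 0 0 0;0 -0.0036 -0.0007 0 0 0'
python3 - <<'E'
from h import *
out=[]
for n in ["scene","top"]:
    im,d,m=shot(n)
    out.append(cv2.resize(im[70:260,180:360] if n=="scene" else im[130:320,180:360],None,fx=2.2,fy=2.2))
cv2.imwrite("pics/c4.png",np.hstack(out)[:,:,::-1])
E
```

```text
time: 12.23
position: [499.3, 35.3, 159.9]
ee_rot: [[0.972, -0.135, 0.192], [-0.235, -0.557, 0.796], [-0.0, -0.819, -0.573]]
force: [0.3, -2.1, -1.0]
width: -0.4
gripper_force: 0.5
```

View pics/c4.png

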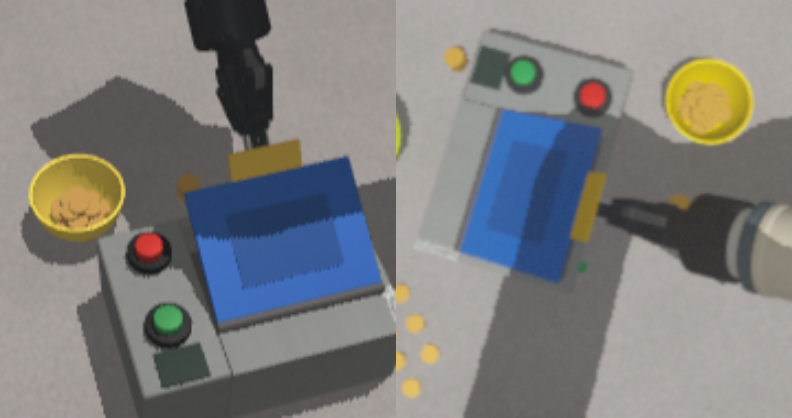

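The cover is rising with the finger centred under the tab (top half, around (600,207)). I'm continuing along the arc.

```bash
python3 -m pendant '0 -0.0035 0.0001 0 0 0;0 -0.0035 0.0001 0 0 0;0 -0.0035 0.0001 0 0 0;0 -0.0035 0.0001 0 0 0;0 -0.0035 0.0001 0 0 0;0 -0.0035 0.0001 0 0 0;0 -0.0035 0.0001 0 0 0;0 -0.0035 0.0001 0 0 0'|grep -E "pos|force"
python3 -m pendant '0 -0.0034 0.0005 0 0 0;0 -0.0034 0.0005 0 0 0;0 -0.0034 0.0005 0 0 0;0 -0.0034 0.0005 0 0 0;0 -0.0034 0.0005 0 0 0;0 -0.0034 0.0005 0 0 0;0 -0.0034 0.0005 0 0 0;0 -0.0034 0.0005 0 0 0'|grep -E "pos|force"
python3 -m pendant '0 -0.0032 0.001 0 0 0;0 -0.0032 0.001 0 0 0;0 -0.0032 0.001 0 0 0;0 -0.0032 0.001 0 0 0;0 -0.0032 0.001 0 0 0;0 -0.0032 0.001 0 0 0;0 -0.0032 0.001 0 0 0;0 -0.0032 0.001 0 0 0'|grep -E "pos|force"
python3 - <<'E'
from h import *
out=[]
for n in ["scene","top"]:
    im,d,m=shot(n)
    out.append(cv2.resize(im[70:260,180:360] if n=="scene" else im[130:320,180:360],None,fx=2.2,fy=2.2))
cv2.imwrite("pics/c5.png",np.hstack(out)[:,:,::-1])
E
```

```text
position: [503.3, 51.6, 182.3]
force: [0.9, -1.2, -0.1]
gripper_force: 0.5
position: [507.5, 70.0, 202.2]
force: [-0.9, -0.6, -0.3]
gripper_force: 0.4
position: [512.7, 90.6, 218.6]
force: [0.5, -0.9, -0.6]
gripper_force: 0.3
```

View pics/c5.png

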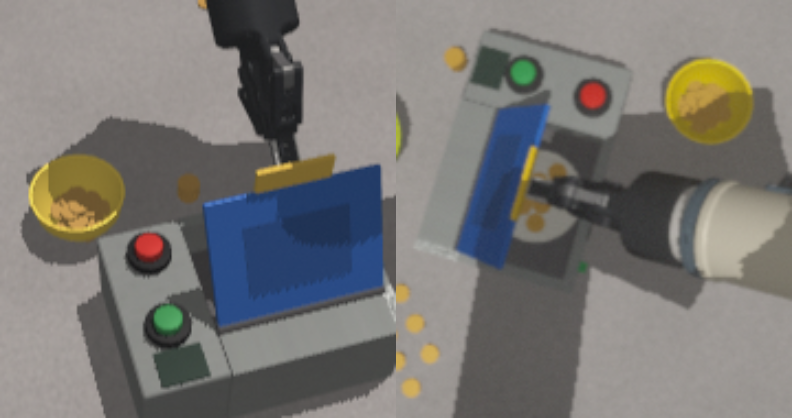

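The cover is now at roughly 65°, with the tip behind the tab root and the buttons clear. I'm continuing past upright.

```bash
python3 -m pendant '0 -0.003 0.0016 0 0 0;0 -0.003 0.0016 0 0 0;0 -0.003 0.0016 0 0 0;0 -0.003 0.0016 0 0 0;0 -0.003 0.0016 0 0 0;0 -0.003 0.0016 0 0 0;0 -0.003 0.0016 0 0 0;0 -0.003 0.0016 0 0 0'|grep -E "pos|force"
python3 -m pendant '0 -0.0024 0.002 0 0 0;0 -0.0024 0.002 0 0 0;0 -0.0024 0.002 0 0 0;0 -0.0024 0.002 0 0 0;0 -0.0024 0.002 0 0 0;0 -0.0024 0.002 0 0 0;0 -0.0024 0.002 0 0 0;0 -0.0024 0.002 0 0 0'|grep -E "pos|force"
python3 -m pendant '0 -0.0019 0.0024 0 0 0;0 -0.0019 0.0024 0 0 0;0 -0.0019 0.0024 0 0 0;0 -0.0019 0.0024 0 0 0;0 -0.0019 0.0024 0 0 0;0 -0.0019 0.0024 0 0 0;0 -0.0019 0.0024 0 0 0;0 -0.0019 0.0024 0 0 0'|grep -E "pos|force"
python3 - <<'E'
from h import *
out=[]
for n in ["scene","top"]:
    im,d,m=shot(n)
    out.append(cv2.resize(im[70:260,180:360] if n=="scene" else im[130:320,180:360],None,fx=2.2,fy=2.2))
cv2.imwrite("pics/c6.png",np.hstack(out)[:,:,::-1])
E
```

```text
position: [518.4, 114.2, 230.8]
force: [-0.5, -0.4, -0.3]
gripper_force: 0.2
position: [524.0, 137.6, 237.3]
force: [-0.6, -0.2, 0.1]
gripper_force: 0.1
position: [529.8, 161.4, 238.7]
force: [0.0, -1.5, -0.0]
gripper_force: 0.0
```

View pics/c6.png

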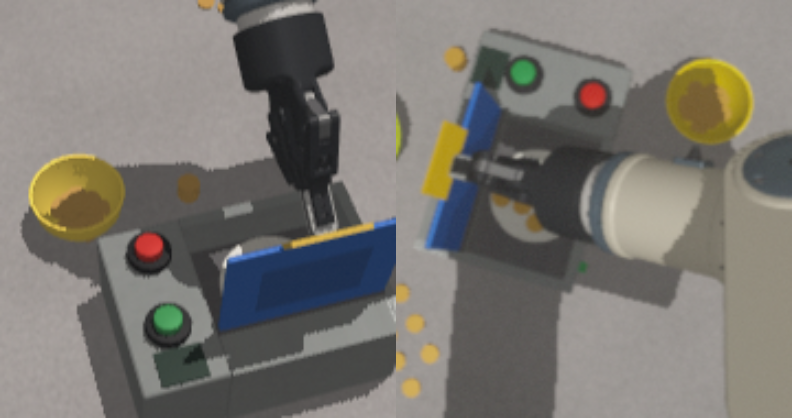

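The cover leans back past upright (top half: the tab edge at (443,160) lies behind the plate) and the finger force is about zero. I'm retreating along the tool axis and checking.

```bash
python3 -m pendant '0 0 -0.006 0 0 0;0 0 -0.012 0 0 0;0 0 -0.018 0 0 0;0 0 -0.018 0 0 0;0 0 -0.018 0 0 0;0 0 -0.018 0 0 0;0 0 -0.018 0 0 0;0 0 0 0 0 0'|grep -E "time|pos|force"
python3 -m pendant '0 0 0 0 0 0;0 0 0 0 0 0;0 0 0 0 0 0;0 0 0 0 0 0;0 0 0 0 0 0;0 0 0 0 0 0;0 0 0 0 0 0;0 0 0 0 0 0'|grep -E "time|pos|force"
python3 - <<'E'
from h import *
out=[]
for n in ["scene","top"]:
    im,d,m=shot(n); W=world(d,m)
    hsv=cv2.cvtColor(im,cv2.COLOR_RGB2HSV);k=(hsv[...,0]>95)&(hsv[...,0]<130)&(hsv[...,1]>110)&(W[...,2]>108)&(W[...,0]>350)&(W[...,0]<700)&(W[...,1]>0)
    P=W[k]-[529,125.2,101]; X=P@[.248,.969,0]; z=P[:,2]
    c=np.polyfit(z,X,1); print(n,len(P),"lean past upright rad",np.arctan(c[0]).round(3),"hinge x",c[1].round(),z.max().round())
    out.append(cv2.resize(im[70:320,120:360],None,fx=1.65,fy=1.65))
cv2.imwrite("pics/c7.png",np.hstack(out)[:,:,::-1])
E
```

```text
time: 17.2
position: [509.5, 72.3, 302.8]
force: [0.4, -0.6, 1.0]
gripper_force: 0.0
time: 17.87
position: [508.9, 75.3, 300.5]
force: [-0.0, 0.2, -0.0]
gripper_force: 0.0
scene 405 lean past upright rad 0.347 hinge x 50.0 122.0
top 2075 lean past upright rad 0.38 hinge x 38.0 121.0
```

View pics/c7.png

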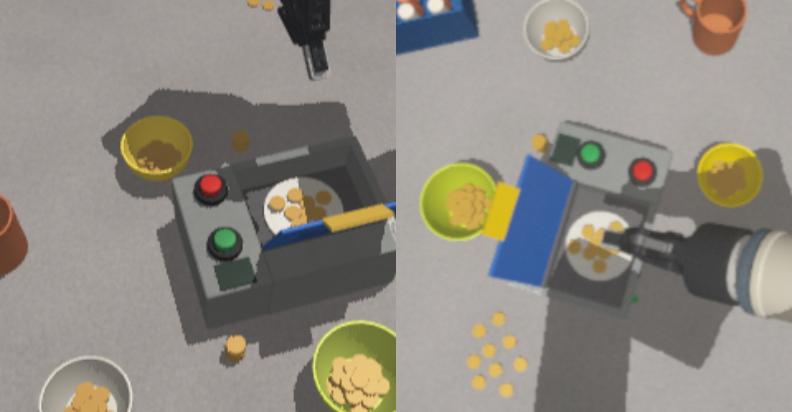

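The cover rests at its stop (0.38 rad past upright, i.e. 1.95). The buttons are up, the bowls and stacks are in place, and the gripper is clear.

```bash
python3 -c "
from bench import r
print(r.job_done())"
```

```text
the job is handed in; nothing more can be done
None
```

I pressed the red stop button fully down, then pushed the blue cover up by its tab and past upright; it rests open at its stop, with the green button, both bowls and both coin stacks untouched, and the job is handed in (no verdict was returned).

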